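# Slide the grating insert out of its caddy and lay it on the cutting board

## Task

Get the grating insert ready for use: of the two thin steel slicer inserts in the low caddy, take the one with rows of round holes. It is held under the caddy's rails and can only come out forwards, so press on it and slide it out over the open front edge until enough overhangs to grip, then draw it clear and set it down (do not drop it) flat on the cutting board, holes face up as it was, with no part over the board's edge. Leave the other insert in its bay and do not knock over the salt jar beside the caddy.

Things in the scene. Friction and masses are not known exactly. Their poses are not given: they have to be found in the camera images.
- grater_centre (a point): Centre (half-way up) of the grating insert: a flat loose bright steel plate 140 x 62 x 5 mm with 3 rows of 6 round 9 mm holes (the other insert has none). It starts flat in either one of the caddy's two bays, this point 52 mm above the worktop. x axis along its length, -x the end that leaves the caddy first, y across its 62 mm width, z up through its top face.
- grater_front (a point): Middle of the grating insert's leading short end, 70 mm from its centre along -x, half-way up; at the start 5 to 10 mm behind the caddy's open front edge.
- grater_rear (a point): Middle of the grating insert's other short end, 70 mm from its centre along +x, half-way up.
- grater: The grating insert as a whole, origin at the centre of its underside, same axes. About 0.1 kg (varies). It slides easily on the caddy's smooth bed (friction about 0.25, varies): fingertips pressed on its top with about 8 to 15 N drag it along.
- slicer_centre (a point): Centre (half-way up) of the slicing insert: same steel plate 140 x 62 x 5 mm but with one rectangular slot 13 x 42 mm across it. It lies in the other bay and stays there.
- caddy: Fixed low grey caddy on the worktop, 156 mm (x) x 150 mm (y) x 62 mm high, origin at the centre of its underside; -x is its open front, roughly towards the robot. Two bays side by side, centre lines at y = +36 and -36 mm, each 66 mm wide, running along x from the rear wall (inner face at x = +73 mm) to the open front edge at x = -78 mm; their smooth bed is at z = 50 mm.
- caddy_front (a point): Middle of the caddy's open front edge, at the height of the bed (50 mm): x = -78, y = 0 mm in the caddy's frame, same axes. In front of it, below an overhanging insert, there is free space down to the worktop.
- caddy_rails (a point): Top of the caddy's middle wall, x = y = 0, z = 62 mm. Rails 4 mm thick (z 58 to 62 mm) overhang both long sides of each bay by 6 mm along its whole length, so a strip of the insert 53 mm wide is open to touch from above. They hold the insert down, with 3 mm of play, until it is drawn out of the front.
- board: Fixed white plastic cutting board, 215 mm (x) x 370 mm (y) x 16 mm high, origin at the centre of its underside on the worktop; its top is at z = 16 mm and empty.
- salt_jar: Loose round salt jar with a red lid, 47 mm diameter, 97 mm high, standing to the right of the caddy; origin at the centre of its underside.

How it is judged:
On the way, in this order (a step that is already met when the one before it is completed fails the run):
1. the grating insert has been slid over the caddy's open front edge by at least 25 mm while still lying flat under the rails (x of grater_centre in the frame of caddy between -0.14 and -0.033 m and z of grater_centre in the frame of caddy between 0.045 and 0.06 m and angle between grater_centre's own z axis and vertical below 0.12 rad), for 0.1 s.
2. the grating insert is brought down to the board in the grip (centre less than 25 mm above the board's top while the fingers still hold it) (z of grater_centre in the frame of board below 0.041 m and x of grater_centre in the frame of board between -0.108 and 0.108 m and y of grater_centre in the frame of board between -0.185 and 0.185 m and contact force between the fingers and grater above 0.5 N), for 0.1 s.
At the end, for the whole second after the job is handed in: The grating insert lies released and at rest flat on the cutting board (centre within about 4 mm of its resting height, tilt under 0.05 rad, holes face up), both its ends within the board's outline; the slicing insert has not been moved by more than 15 mm and the salt jar stands (z of grater_centre in the frame of board between 0.014 and 0.0225 m and angle between grater_centre's own z axis and vertical below 0.05 rad and x of grater_front in the frame of board between -0.109 and 0.109 m and y of grater_front in the frame of board between -0.187 and 0.187 m and x of grater_rear in the frame of board between -0.109 and 0.109 m and y of grater_rear in the frame of board between -0.187 and 0.187 m and linear speed of grater below 0.01 m/s and angular speed of grater below 0.1 rad/s); the robot touches nothing.
It fails at once if the slicing insert is moved by more than 15 mm (distance of slicer_centre from where it was at the start of the episode above 0.015 m).
It fails at once if the salt jar is knocked over (angle between salt_jar's own z axis and vertical above 0.5 rad).
It also fails if it takes over 58 s, if anything falls off the work surface, if the arm or the gripper's body presses on something with over 40 N, if the wrist force passes 120 N, or if a joint passes its speed limit or range.

## Robot

A 6-joint arm with a two-finger parallel gripper is mounted at the origin on a cart in front of the work surface, level with it; the furniture and walls round the work are solid. World frame = base frame: x ahead of the robot, y to its left, z up, the work surface at z = 0. Lengths are in m, angles in rad, forces in N, time in s.
With the tool pointing down it reaches from about 0.375 to 0.9 m from the base axis. Payload 3.1 kg.
Tool frame: the origin (TCP) lies midway between the tips of the shut fingers; the grasp point (between the pads) lies 19 mm behind it; x points along the fingers, y is the direction in which the jaws open and shut, and the axes are right-handed (so a half turn about x gives the same grasp; the last joint's range is limited). The gripper opens to 85 mm and grips with 20 to 120 N. Pads are 22 mm wide; open, the fingers measure 114 mm over their backs; the gripper's body (76 mm by 85 mm) begins 54 mm behind the grasp point. The pads swing forward as they close: fully open they stand 13 mm farther back than shut.
Start: joints at [1.131, 0.527, 1.433, -0, 1.181, -0.178], TCP at [0.161, 0.604, 0.231] pointing down, gripper open.
Joint ranges: [-3.08, 3.08], [-0.75, 2.2], [0.22, 2.44], [-1.43, 4.57], [0, 2.65], [-2.85, 2.85]. Speed limits (rad/s): [2.79, 2.79, 3.14, 3.14, 3.14, 3.14].

## Interface

Orientations are given as a unit quaternion [x, y, z, w].
In Python, from station import manip gives the robot as it stands.
- The arm moves only by the tool carry_out, never from a script. Its argument "commands" is a list that holds one entry, the list of rows, each a list of 7 numbers: the shift along the tool's x, y, z in units of 25 mm (1.0 is 25 mm), then the turn, a rotation vector about the tool's x, y, z in units of 5 degrees (1.0 is 5 degrees), then the finger opening in mm, from 0 to 85.4. A call has exactly 5 rows; each row is the pose to reach, as a shift and turn from the pose commanded when the call began, along the tool's axes at that moment; what a row does not reach only later rows make up. A row lasts 1/10 s, in which the tool goes at most 50 mm and 8.59 degrees, less where a joint would pass 70% of its speed; a pose out of reach is approached as far as the arm can. A call with a gripper value outside its range is refused whole. The fingers move at their own pace and stop on an object; "force" is the grip in N (left out, the last holds). Time passes only in rows, so rows that repeat a pose let the fingers close, or fill a call up. It gives the time, the measured TCP pose, the force and the opening at its end, in the units of the state.
- manip.sense(): the state, without advancing time (a new reading comes with each control period).
- manip.snapshot(name): name is "side" or "top"; returns a dict with "image" (420x560x3 uint8, red, green, blue), "fx", "fy", "cx", "cy" (pixels), "k1" (the pictures are not rectified: a ray, as slopes to the right and down, at radius r is drawn at 1 + k1 r^2 times it, then the intrinsics apply), "rvec" (rotation vector, rad) and "tvec" (3), from world to camera coordinates, as OpenCV has them. Camera axes: x right, y down, z forward; pixel columns grow to the right and rows downward; lengths in m; the calibration is good to about 2 mm. A picture is of the moment at which its call begins. There is no depth.
- manip.sign_off(): hands the job in, once; it reports no verdict.
The state is a dict: "t": time; "q": joint angles; "qd": joint speeds; "tau": joint torques, N m; "tcp_pos": TCP position; "tool_rot": TCP orientation; "force": force on the tool from outside, world axes, zero at the start; "ft_torque": the same for the moment, N m; "finger_gap": opening from 0.0 (shut) to 1.0 (fully open).
Only numpy, scipy, OpenCV 4.12 (cv2) and the standard library are available. Lean on these libraries where they do the work, as an engineer would, in place of code of your own. Each camera call takes 0.05 s, during which the arm holds its last target.

## Working session

There is one attempt and no reset: what is moved stays moved. The work goes in short steps, Python scripts to look and compute and a tool call to move; the robot and the scene stay as the last step left them, time stands still between calls to the robot, and variables do not carry over. Pictures are saved under pics/ and viewed, and the job is handed in when it is done.

Besides the shell and the picture viewer there is one more tool, called as a command line: name --argument value ..., lists and objects as JSON in quotes. carry_out: Moves the arm, as the interface text tells. Its arguments: {"type":"object","properties":{"commands":{"type":"array"},"force":{"type":"number"}},"required":["commands"]}

```bash
ls; mkdir -p pics; python3 - <<'E'
from station import manip
import cv2
s=manip.sense(); print({k:(v if not hasattr(v,'round') else v) for k,v in s.items()})
for n in("side","top"):
    d=manip.snapshot(n); cv2.imwrite(f"pics/{n}0.png",d["image"][:,:,::-1]); print({k:v for k,v in d.items() if k!="image"})
E
```

```text
pics
{'t': 0.0, 'q': array([ 1.13151478e+00,  5.28450506e-01,  1.43395389e+00, -2.10980911e-06,
        1.18140952e+00, -1.78520743e-01]), 'qd': array([ 0.00093954, -0.00067651, -0.00108349, -0.00053965,  0.00121638,
        0.00024432]), 'tau': array([ 1.83775983e-04, -4.42355525e+01, -1.78025311e+01, -1.72101140e-04,
        8.35634535e-03,  3.99728080e-06]), 'tcp_pos': array([0.16079689, 0.60318899, 0.23032685]), 'tool_rot': array([ 0.09118318,  0.70134292, -0.09267992,  0.70086673]), 'force': array([-0.17342314,  0.27224533, -0.13222526]), 'ft_torque': array([ 0.05071051,  0.02340867, -0.03129022]), 'finger_gap': 0.997557222192832}
{'fx': 405.71538654748986, 'fy': 405.71538654748986, 'cx': 280.77312596959814, 'cy': 203.03693082116348, 'k1': -0.03750033936167493, 'rvec': array([ 2.26636777, -0.4928708 ,  0.19809136]), 'tvec': array([-0.58405545,  0.15758856,  1.12552458])}
{'fx': 481.6971791954324, 'fy': 481.6971791954324, 'cx': 278.4010885427455, 'cy': 204.65495240734236, 'k1': 0.018288832780152184, 'rvec': array([ 2.14582405, -2.17081413,  0.11372832]), 'tvec': array([-0.05721214,  0.59369106,  1.23650194])}
```

View pics/side0.png

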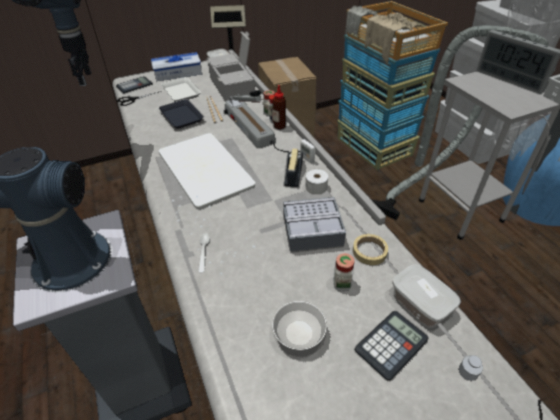

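View pics/top0.png

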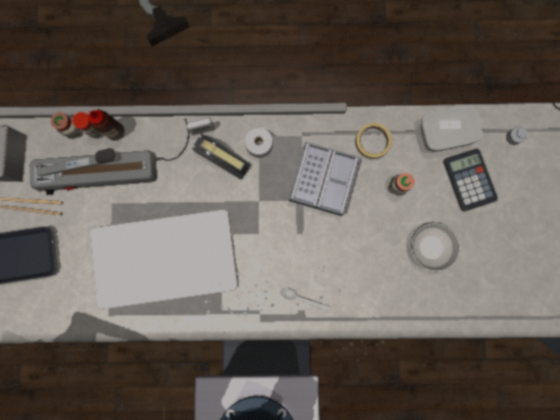

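The side view shows the caddy at about (313,223) and the board at (205,167). In the top view the caddy is at (325,178), with the hole rows in its left bay (+y) at about (312,173). The board is at (163,258) and the salt jar at (402,183). I'll enlarge both views to measure.

```bash
cat > h.py <<'E'
import numpy as np, cv2
from scipy.spatial.transform import Rotation as R
def cam(d):
    return R.from_rotvec(d["rvec"]).as_matrix(), np.array(d["tvec"])
def ray(d,u,v):
    xd=np.array([(u-d["cx"])/d["fx"],(v-d["cy"])/d["fy"]]); x=xd.copy()
    for _ in range(20): x=xd/(1+d["k1"]*(x@x))
    Rm,t=cam(d); o=-Rm.T@t; w=Rm.T@np.array([x[0],x[1],1]); return o,w/np.linalg.norm(w)
def onz(d,u,v,z):
    o,w=ray(d,u,v); return o+w*(z-o[2])/w[2]
def proj(d,p):
    Rm,t=cam(d); c=Rm@np.array(p)+t; x=c[:2]/c[2]; x=x*(1+d["k1"]*(x@x)); return x*[d["fx"],d["fy"]]+[d["cx"],d["cy"]]
def tri(rs):
    A=0;b=0
    for o,w in rs:
        P=np.eye(3)-np.outer(w,w); A=A+P; b=b+P@o
    p=np.linalg.solve(A,b); return p,[np.linalg.norm((np.eye(3)-np.outer(w,w))@(p-o)) for o,w in rs]
def crop(img,x0,y0,x1,y1,k,fn):
    c=cv2.resize(img[y0:y1,x0:x1,::-1],None,fx=k,fy=k,interpolation=cv2.INTER_CUBIC); cv2.imwrite(fn,c)
E
python3 - <<'E'
from station import manip
from h import *
import pickle
d={n:manip.snapshot(n) for n in("side","top")}
pickle.dump(d,open("d0.pkl","wb"))
crop(d["top"]["image"],280,130,370,225,6,"pics/t1.png")
crop(d["side"]["image"],270,185,360,260,7,"pics/s1.png")
E
```

```text
(no output)
```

View pics/t1.png

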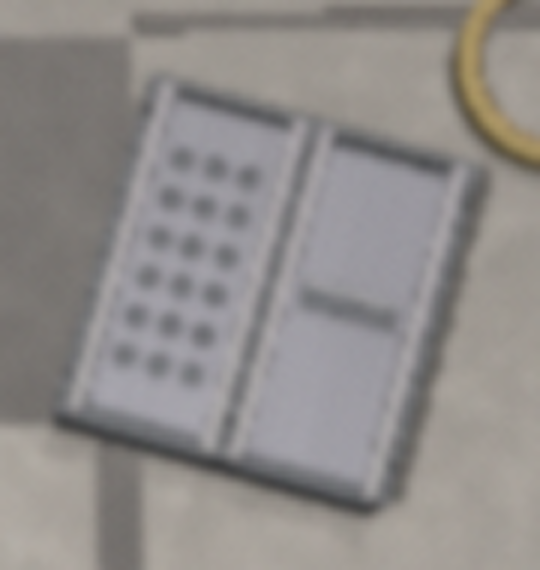

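View pics/s1.png

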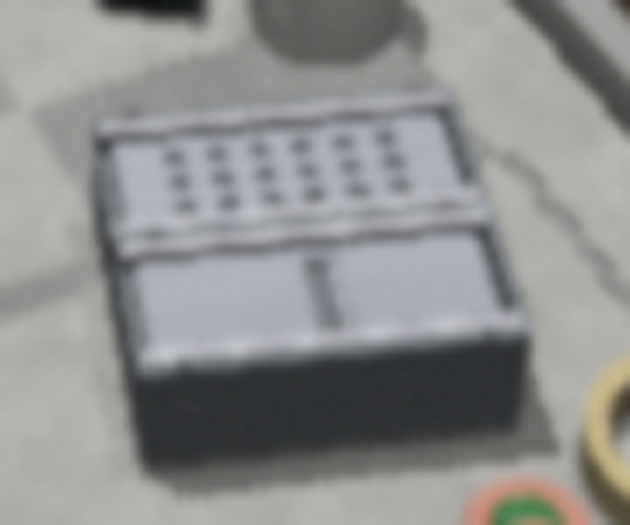

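The top crop shows the 3x6 holes, with corner holes at crop (183,160), (249,178), (124,355) and (192,375). The slot of the other insert is at (347,310). The side crop shows the same corners at (176,158), (388,140), (187,207) and (401,187). Next I'll refine the hole centroids and triangulate.

```bash
python3 - <<'E'
from h import *
import pickle
d=pickle.load(open("d0.pkl","rb"))
def ref(n,x0,y0,k,pts):
    g=cv2.cvtColor(d[n]["image"],cv2.COLOR_RGB2GRAY).astype(float)
    G=cv2.resize(g,None,fx=8,fy=8,interpolation=cv2.INTER_CUBIC)
    out=[]
    for a,b in pts:
        u,v=(a+.5)/k-.5+x0,(b+.5)/k-.5+y0
        for _ in range(4):
            U,V=(u+.5)*8-.5,(v+.5)*8-.5
            yy,xx=np.mgrid[int(V)-14:int(V)+15,int(U)-14:int(U)+15]
            w=G[yy,xx]; w=np.clip(np.percentile(w,70)-w,0,None)
            u,v=((w*xx).sum()/w.sum()+.5)/8-.5,((w*yy).sum()/w.sum()+.5)/8-.5
        out.append((u,v))
    return out
T=ref("top",280,130,6,[(183,160),(249,178),(124,355),(192,375)])
S=ref("side",270,185,7,[(388,140),(401,187),(176,158),(187,207)])
P=[]
for t,s in zip(T,S):
    p,e=tri([ray(d["top"],*t),ray(d["side"],*s)]); P.append(p); print(np.round(t,1),np.round(s,1),p.round(4),np.round(e,4),"onz.0545",onz(d["top"],*t,.0545).round(4)[:2],onz(d["side"],*s,.0545).round(4)[:2])
P=np.array(P);c=P.mean(0);print("centre",c)
ax=(P[0]-P[2]+P[1]-P[3])[:2];print("yaw",np.degrees(np.arctan2(ax[1],ax[0])),"row span",np.linalg.norm(ax)/2,"col",np.linalg.norm(P[0]-P[1]),np.linalg.norm(P[2]-P[3]))
O=[onz(d["top"],*t,.0545) for t in T]; print("topcentre",np.mean(O,0))
# front edge corners/caddy edges in top crop
for nm,a,b,z in [("RL",150,78,.062),("FL",62,415,.062),("FR",375,510,.062),("RR",487,170,.062)]:
    print(nm,onz(d["top"],(a+.5)/6-.5+280,(b+.5)/6-.5+130,z).round(4))
# plate front edge approx (at z .0545): crop points
for nm,a,b in [("pfL",85,405),("pfR",208,437),("prL",173,100),("prR",295,128)]:
    print(nm,onz(d["top"],(a+.5)/6-.5+280,(b+.5)/6-.5+130,.0545).round(4))
# board
im=d["top"]["image"];m=((im.min(2)>150)).astype(np.uint8)
hsv=cv2.cvtColor(im,cv2.COLOR_RGB2HSV)
print(hsv[258,163],hsv[320,60],hsv[220,350])
crop(im,80,195,250,320,4,"pics/b.png")
crop(d["side"]["image"],140,120,270,215,5,"pics/bs.png")
crop(im,370,160,430,210,8,"pics/j.png")
E
```

```text
[309.9 156. ] [324.6 204.3] [ 0.7176 -0.148   0.0531] [0.0006 0.0006] onz.0545 [ 0.718  -0.1481] [ 0.7162 -0.1492]
[320.9 159.1] [326.6 210.7] [ 0.7084 -0.1766  0.0554] [0.0008 0.0008] onz.0545 [ 0.7094 -0.177 ] [ 0.7081 -0.1757]
[300.3 188.7] [294.4 207. ] [ 0.6312 -0.1214  0.0539] [0.0006 0.0006] onz.0545 [ 0.6317 -0.1216] [ 0.6303 -0.1219]
[311.5 191.9] [296.1 213.8] [ 0.6224 -0.1505  0.0552] [0.0005 0.0005] onz.0545 [ 0.623  -0.1507] [ 0.6223 -0.1498]
centre [ 0.66992887 -0.14914442  0.0543992 ]
yaw -16.99018042782012 row span 0.0901634721961717 col 0.030146389134207027 0.030395063612556932
topcentre [ 0.67049676 -0.14935246  0.0545    ]
RL [ 0.7522 -0.1346  0.062 ]
FL [ 0.6047 -0.0942  0.062 ]
FR [ 0.5621 -0.2275  0.062 ]
RR [ 0.7095 -0.2798  0.062 ]
pfL [ 0.6099 -0.1043  0.0545]
pfR [ 0.5953 -0.1573  0.0545]
prL [ 0.7441 -0.1448  0.0545]
prR [ 0.7309 -0.1979  0.0545]
[ 10   4 179] [ 18  19 173] [ 16  20 170]
```

View pics/b.png

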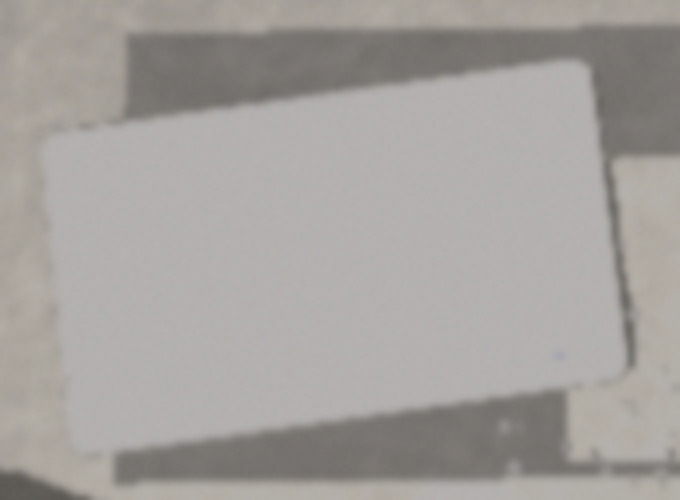

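View pics/bs.png

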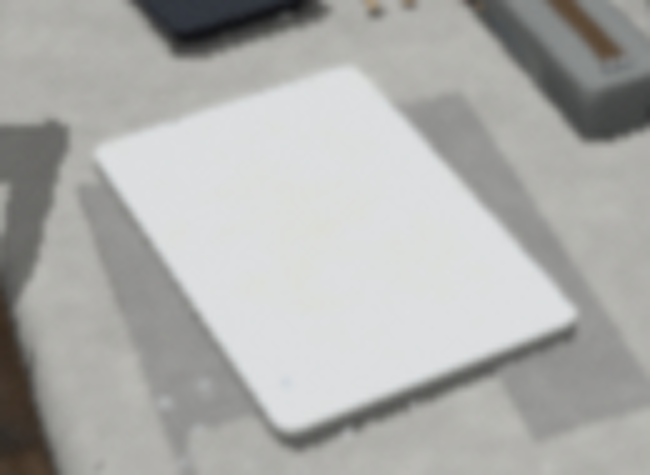

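The top crop shows the board outline, corners at about crop (45,140), (590,62), (628,380) and (75,452). The side crop shows its corners at about (95,150), (355,68), (577,318) and (290,437).

```bash
python3 - <<'E'
from h import *
import pickle
d=pickle.load(open("d0.pkl","rb"))
im=d["top"]["image"];hsv=cv2.cvtColor(im,cv2.COLOR_RGB2HSV)
m=((hsv[...,1]<10)&(hsv[...,2]>160)).astype(np.uint8)
m[:, 260:]=0; m=cv2.morphologyEx(m,cv2.MORPH_OPEN,np.ones((3,3)));m=cv2.morphologyEx(m,cv2.MORPH_CLOSE,np.ones((5,5)))
c=max(cv2.findContours(m,0,2)[0],key=cv2.contourArea)[:,0]
W=np.array([onz(d["top"],*p,.016)[:2] for p in c]).astype(np.float32)
r=cv2.minAreaRect(W);print("top",r,cv2.boxPoints(r))
im=d["side"]["image"]
m=(im.min(2)>200).astype(np.uint8);c=max(cv2.findContours(m,0,2)[0],key=cv2.contourArea)[:,0];print(c.min(0),c.max(0))
W=np.array([onz(d["side"],*p,.016)[:2] for p in c]).astype(np.float32)
r=cv2.minAreaRect(W);print("side",r,cv2.boxPoints(r))
# height check: triangulate board corners
for t,s in [((45,140),(95,150)),((590,62),(577-0,318)),((628,380),(290,437))]:
    T=((t[0]+.5)/4-.5+80,(t[1]+.5)/4-.5+195);S=((s[0]+.5)/5-.5+140,(s[1]+.5)/5-.5+120)
    print(tri([ray(d["top"],*T),ray(d["side"],*S)]))
j=d["top"]; print("jar lid", onz(j,402,183,.097))
E
```

```text
top ((0.45619475841522217, 0.24319523572921753), (0.21235914528369904, 0.36458924412727356), 7.375992298126221) [[0.32749084 0.41035002]
 [0.3742968  0.04877776]
 [0.5848987  0.07604045]
 [0.53809273 0.4376127 ]]
[159 133] [254 204]
side ((0.4551848769187927, 0.24311798810958862), (0.21004357933998108, 0.3653394281864166), 7.349693775177002) [[0.32765797 0.41085196]
 [0.37439397 0.04851422]
 [0.5827118  0.07538402]
 [0.5359758  0.43772176]]
(array([ 0.43392642,  0.44443767, -0.00500609]), [np.float64(0.10150207020587357), np.float64(0.10150207020587357)])
(array([0.58126832, 0.07341191, 0.01621231]), [np.float64(0.0006960455756190197), np.float64(0.0006960455756191737)])
(array([0.37490005, 0.04781352, 0.01161074]), [np.float64(0.003033220612419793), np.float64(0.0030332206124197856)])
jar lid [ 0.63662181 -0.3752002   0.097     ]
```

View pics/j.png

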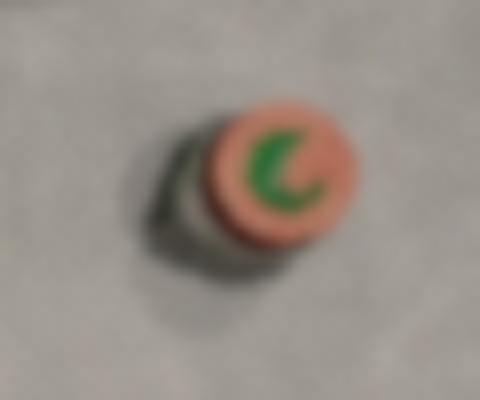

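```bash
cat > go.py <<'E'
# usage: go.py x y z yaw_deg [from measured pose]; prints tool-frame shift(units) & turn(units)
import sys
from station import manip
from h import *
x,y,z,yaw=map(float,sys.argv[1:5])
s=manip.sense(); q=R.from_quat(s["tool_rot"]); p=s["tcp_pos"]
a=np.radians(yaw); yv=np.array([-np.sin(a),np.cos(a),0]); xv=np.array([0,0,-1.])
best=None
for sg in(1,-1):
    Y=sg*yv; Rt=R.from_matrix(np.c_[xv,Y,np.cross(xv,Y)]); rv=(q.inv()*Rt).as_rotvec()
    if best is None or np.linalg.norm(rv)<np.linalg.norm(best): best=rv
sh=q.inv().apply(np.array([x,y,z])-p)
print("t",round(s["t"],2),"tcp",p.round(4),"axes",q.as_matrix().round(3).tolist(),"q6",s["q"].round(2),"F",s["force"].round(1),"gap",round(s["finger_gap"]*85.4,1))
print("shift units",(sh/.025).round(3),"turn units",(np.degrees(best)/5).round(3))
E
python3 go.py 0.7197 -0.1642 0.15 -17
```

```text
t 0.2 tcp [0.161  0.6035 0.2307] axes [[-0.001, 0.258, 0.966], [-0.001, 0.966, -0.258], [-1.0, -0.001, -0.0]] q6 [ 1.13  0.53  1.43  0.    1.18 -0.18] F [-0.8  0.2 -0.5] gap 85.2
shift units [  3.251 -23.902  29.513] turn units [ 0.411 -0.002  0.015]
```

carry_out --commands '[[[0,-1.2,1.5,0.08,0,0,40],[0,-2.5,3,0.16,0,0,0],[0,-3.7,4.6,0.24,0,0,0],[0,-5,6.2,0.32,0,0,0],[0,-6.2,7.7,0.41,0,0,0]]]' --force 40

```text
t: 0.7
tcp_pos: [0.3079, 0.4028, 0.2313]
tool_rot: [0.104, 0.699, -0.104, 0.699]
force: [0.7, 0.2, 0.0]
finger_gap: 0.144
```

carry_out --commands '[[[0,-1.2,1.5,0,0,0,0],[0,-2.5,3,0,0,0,0],[0,-3.7,4.6,0,0,0,0],[0,-5,6.2,0,0,0,0],[0,-6.2,7.7,0,0,0,0]]]'

```text
t: 1.2
tcp_pos: [0.4468, 0.1981, 0.2314]
tool_rot: [0.105, 0.699, -0.104, 0.699]
force: [1.2, 0.5, 0.5]
finger_gap: -0.004
```

carry_out --commands '[[[0,-1.2,1.5,0,0,0,0],[0,-2.5,3,0,0,0,0],[0,-3.7,4.6,0,0,0,0],[0,-5,6.2,0,0,0,0],[0,-6.2,7.7,0,0,0,0]]]'

```text
t: 1.7
tcp_pos: [0.5855, -0.0065, 0.2312]
tool_rot: [0.105, 0.699, -0.105, 0.699]
force: [0.4, 0.1, 1.2]
finger_gap: 0.002
```

```bash
python3 go.py 0.7197 -0.1642 0.08 -17
```

```text
t 1.7 tcp [ 0.5855 -0.0065  0.2312] axes [[-0.0, 0.293, 0.956], [0.0, 0.956, -0.293], [-1.0, 0.0, -0.0]] q6 [-0.2   0.47  1.53  0.    1.13 -1.48] F [0.4 0.1 1.2] gap 0.1
shift units [ 6.045 -4.463  6.981] turn units [-0.004 -0.003 -0.002]
```

carry_out --commands '[[[0,-1,1.5,0,0,0,0],[0.5,-2,3,0,0,0,0],[1.5,-3,4.6,0,0,0,0],[2.5,-4,6.2,0,0,0,0],[3.5,-4.46,6.98,0,0,0,0]]]'

```text
t: 2.2
tcp_pos: [0.7213, -0.1655, 0.1434]
tool_rot: [0.105, 0.698, -0.106, 0.7]
force: [0.1, -0.2, 0.2]
finger_gap: 0.002
```

carry_out --commands '[[[0.5,0,0,0,0,0,0],[1,0,0,0,0,0,0],[1.5,0,0,0,0,0,0],[2,0,0,0,0,0,0],[2.4,0,0,0,0,0,0]]]'

```text
t: 2.7
tcp_pos: [0.7188, -0.161, 0.0836]
tool_rot: [0.104, 0.699, -0.104, 0.699]
force: [1.6, -0.5, 0.3]
finger_gap: -0.001
```

```bash
python3 go.py 0.7197 -0.1642 0.0545 -17; python3 - <<'E'
from station import manip
from h import *
for n,b in(("top",(280,130,370,225,6)),("side",(260,150,370,260,5))):
    d=manip.snapshot(n); crop(d["image"],*b,f"pics/p1{n}.png")
E
```

```text
t 2.7 tcp [ 0.7188 -0.161   0.0836] axes [[0.0, 0.291, 0.957], [-0.0, 0.957, -0.291], [-1.0, 0.0, 0.0]] q6 [-0.37  0.84  1.23  0.    1.08 -1.65] F [ 1.6 -0.5  0.3] gap -0.1
shift units [ 1.166 -0.111  0.073] turn units [ 0.016  0.001 -0.   ]
```

View pics/p1side.png

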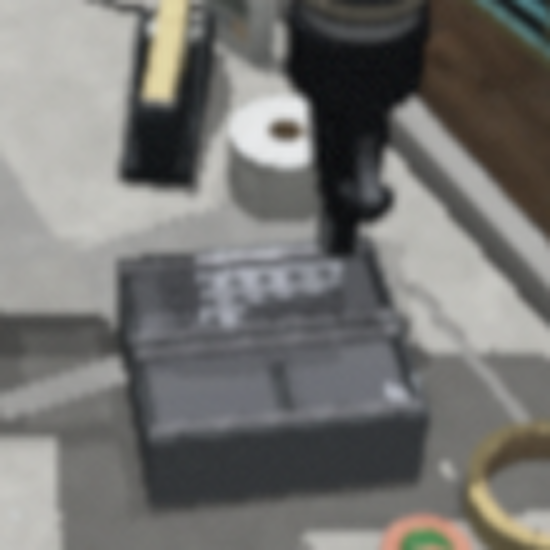

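View pics/p1top.png

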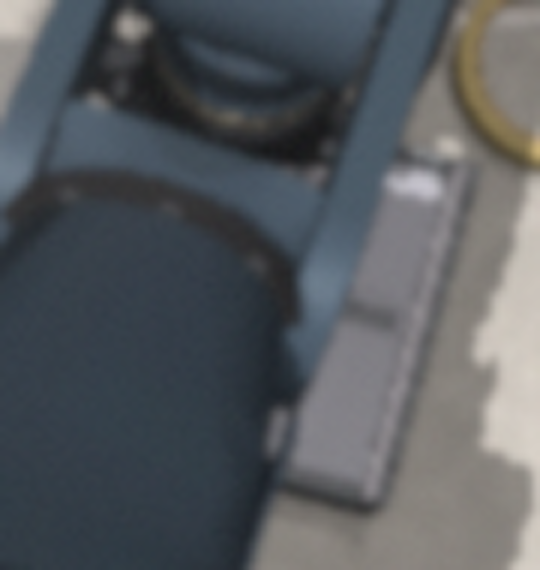

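In the side crop the fingertips are at about (340,245), over the rear end of the holed insert, with the hole rows to their left. The arm hides the bay in the top view. I'll now feel downwards.

carry_out --commands '[[[0.25,-0.11,0.07,0,0,0,0],[0.5,-0.11,0.07,0,0,0,0],[0.75,-0.11,0.07,0,0,0,0],[1.0,-0.11,0.07,0,0,0,0],[1.1,-0.11,0.07,0,0,0,0]]]'

```text
t: 3.3
tcp_pos: [0.7193, -0.1651, 0.0552]
tool_rot: [0.105, 0.7, -0.104, 0.699]
force: [-0.6, 0.2, 1.0]
finger_gap: 0.004
```

carry_out --commands '[[[0.02,0,0,0,0,0,0],[0.04,0,0,0,0,0,0],[0.06,0,0,0,0,0,0],[0.08,0,0,0,0,0,0],[0.08,0,0,0,0,0,0]]]'

```text
t: 3.8
tcp_pos: [0.7201, -0.1654, 0.0552]
tool_rot: [0.104, 0.699, -0.105, 0.7]
force: [-1.4, 0.7, 4.1]
finger_gap: 0.001
```

carry_out --commands '[[[0.03,0,0,0,0,0,0],[0.06,0,0,0,0,0,0],[0.08,0,0,0,0,0,0],[0.08,0,0,0,0,0,0],[0.08,0,0,0,0,0,0]]]'

```text
t: 4.3
tcp_pos: [0.7207, -0.1656, 0.0551]
tool_rot: [0.104, 0.699, -0.105, 0.7]
force: [-2.3, 0.8, 11.8]
finger_gap: -0.002
```

Contact is at z 0.055, which matches the plate top, with 12 N of pressure. Sliding now.

carry_out --commands '[[[0,0,-0.08,0,0,0,0],[0,0,-0.16,0,0,0,0],[0,0,-0.24,0,0,0,0],[0,0,-0.32,0,0,0,0],[0,0,-0.4,0,0,0,0]]]'

```text
t: 4.8
tcp_pos: [0.7138, -0.1637, 0.0552]
tool_rot: [0.104, 0.696, -0.105, 0.703]
force: [2.1, -0.4, 7.7]
finger_gap: -0.001
```

```bash
cat > look.py <<'E'
import sys
from station import manip
from h import *
n=sys.argv[1]; b=list(map(int,sys.argv[2:7])); d=manip.snapshot(n); crop(d["image"],*b,sys.argv[7])
E
python3 look.py side 270 185 360 260 7 pics/s2.png; python3 go.py .65 -.14 .055 -17
```

```text
t 4.85 tcp [ 0.7135 -0.1636  0.0552] axes [[0.008, 0.292, 0.956], [-0.003, 0.956, -0.292], [-1.0, -0.001, 0.009]] q6 [-0.38  0.87  1.26  0.    1.01 -1.65] F [ 2.3 -0.3  7. ] gap -0.1
shift units [-0.017  0.161 -2.704] turn units [0.001 0.1   0.007]
```

View pics/s2.png

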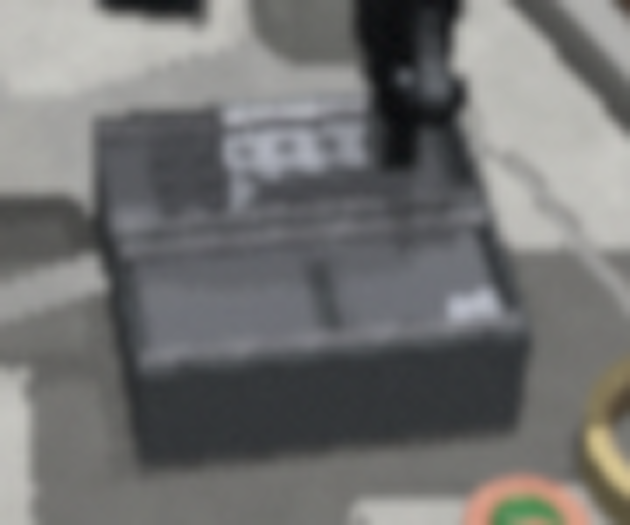

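Shadow makes the holes hard to read, and the fingertips at (398,150) moved about 7 mm. The press fell to 7 N, so I'll add some and continue.

carry_out --commands '[[[0.05,0,0,0,0,0,0],[0.08,0,-0.2,0,0,0,0],[0.08,0,-0.4,0,0,0,0],[0.08,0,-0.6,0,0,0,0],[0.08,0,-0.8,0,0,0,0]]]'

```text
t: 5.35
tcp_pos: [0.6969, -0.1588, 0.0551]
tool_rot: [0.103, 0.694, -0.106, 0.705]
force: [3.2, -0.7, 13.0]
finger_gap: -0.003
```

```bash
python3 look.py side 250 185 360 260 7 pics/s3.png; python3 go.py .65 -.142 .055 -17
```

```text
t 5.4 tcp [ 0.696  -0.1585  0.0551] axes [[0.013, 0.292, 0.956], [-0.005, 0.956, -0.292], [-1.0, -0.001, 0.014]] q6 [-0.38  0.84  1.32  0.    0.97 -1.65] F [ 3.  -0.6 11.8] gap 0.1
shift units [-0.023  0.093 -1.952] turn units [-0.     0.158  0.012]
```

View pics/s3.png

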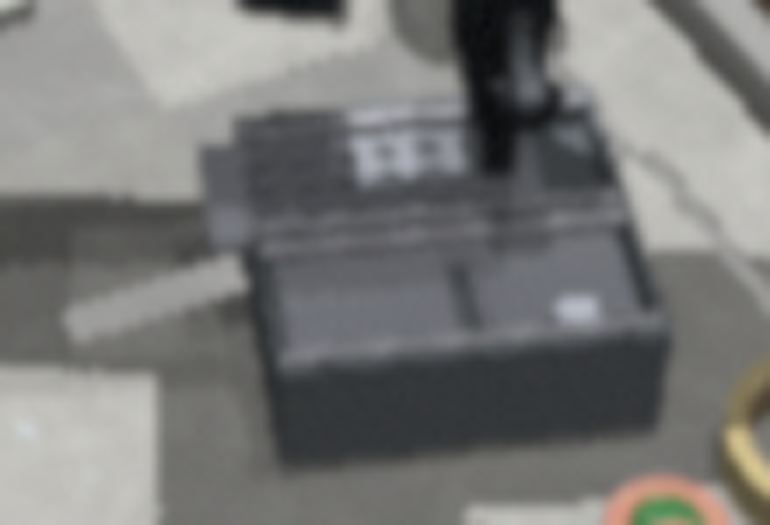

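The plate's leading end now sticks out past the front edge at about crop (220,195), so it is following the fingers.

carry_out --commands '[[[0.01,0.01,-0.2,0,0,0,0],[0.02,0.02,-0.4,0,0,0,0],[0.03,0.03,-0.6,0,0,0,0],[0.03,0.04,-0.8,0,0,0,0],[0.03,0.04,-1.0,0,0,0,0]]]'

```text
t: 5.9
tcp_pos: [0.6744, -0.1511, 0.0551]
tool_rot: [0.103, 0.693, -0.106, 0.706]
force: [4.1, -1.5, 14.5]
finger_gap: 0.002
```

carry_out --commands '[[[0.01,0.01,-0.2,0,0,0,0],[0.02,0.02,-0.4,0,0,0,0],[0.02,0.03,-0.6,0,0,0,0],[0.02,0.04,-0.8,0,0,0,0],[0.02,0.04,-0.9,0,0,0,0]]]'

```text
t: 6.4
tcp_pos: [0.6539, -0.1438, 0.0551]
tool_rot: [0.103, 0.692, -0.106, 0.706]
force: [5.1, -1.9, 16.7]
finger_gap: -0.001
```

```bash
python3 look.py side 250 185 360 260 7 pics/s4.png; python3 go.py .65 -.142 .055 -17
```

```text
t 6.45 tcp [ 0.6536 -0.1437  0.0551] axes [[0.018, 0.293, 0.956], [-0.007, 0.956, -0.292], [-1.0, -0.002, 0.019]] q6 [-0.38  0.8   1.45  0.    0.88 -1.66] F [ 3.7 -1.5 17.4] gap 0.0
shift units [-0.     0.023 -0.156] turn units [-0.001  0.22   0.017]
```

View pics/s4.png

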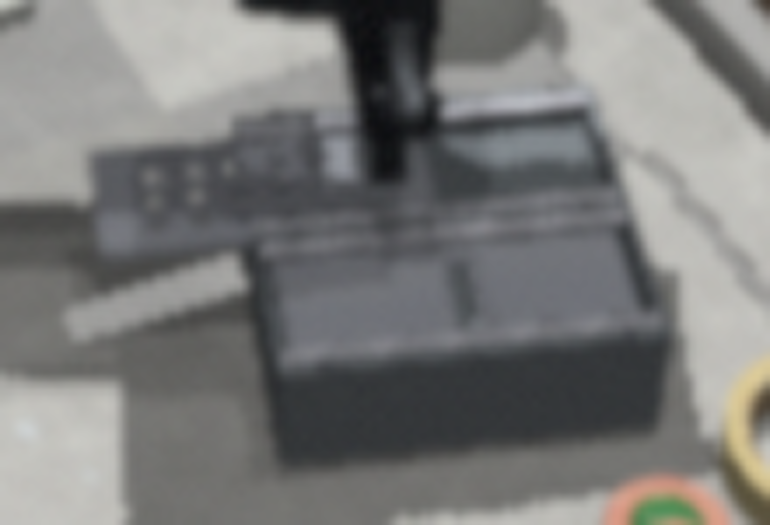

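The overhang is now about 62 mm, with the plate from crop x 95 to the front edge near 240, lying flat. I'll lift off and then touch the worktop ahead of the plate with the fingers at 62 mm, to find how high the tips stand at that opening.

carry_out --commands '[[[-0.3,0,0,0,0,0,0],[-0.8,0,0,0,0,0,0],[-1.4,0,0,0,0,0,0],[-2,0,0,0,0,0,0],[-2,0,0,0,0,0,0]]]'

```text
t: 6.95
tcp_pos: [0.6481, -0.1413, 0.1019]
tool_rot: [0.104, 0.698, -0.105, 0.701]
force: [0.8, -0.3, 0.2]
finger_gap: -0.003
```

```bash
python3 go.py .455 -.083 .08 -17;python3 look.py side 250 185 360 260 7 pics/s5.png; python3 look.py top 270 130 370 230 6 pics/t5.png
```

```text
t 6.95 tcp [ 0.6481 -0.1413  0.1019] axes [[0.005, 0.292, 0.956], [-0.002, 0.956, -0.292], [-1.0, -0.0, 0.005]] q6 [-0.38  0.73  1.44  0.    0.97 -1.66] F [ 0.8 -0.3  0.2] gap -0.3
shift units [ 0.833 -0.025 -8.071] turn units [0.003 0.058 0.005]
```

View pics/s5.png

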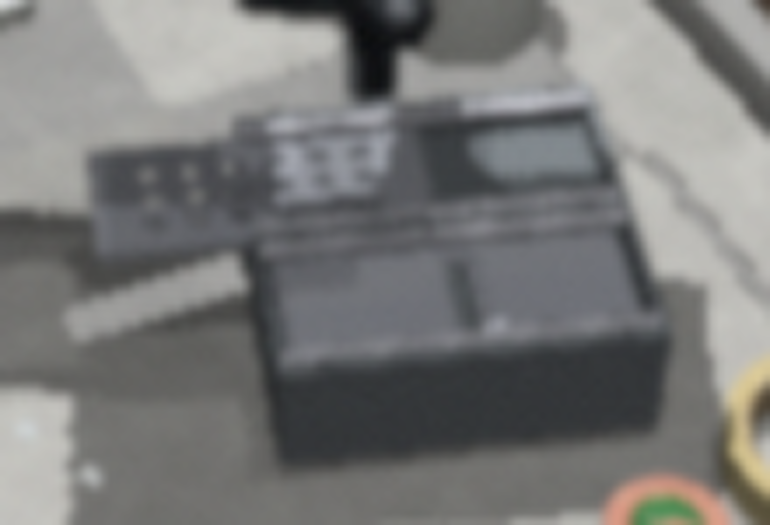

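The plate stayed put with the rear half under the rails.

carry_out --commands '[[[0,0,-1.6,0,0.05,0,30],[0,0,-3.2,0,0.05,0,62],[0,0,-4.8,0,0.05,0,62],[0,0,-6.4,0,0.05,0,62],[0,0,-8,0,0.05,0,62]]]'

```text
t: 7.55
tcp_pos: [0.4531, -0.0815, 0.0986]
tool_rot: [0.105, 0.701, -0.104, 0.697]
force: [-0.1, -1.0, 0.1]
finger_gap: 0.725
```

carry_out --commands '[[[0.6,0,0,0,0,0,62],[1.2,0,0,0,0,0,62],[1.8,0,0,0,0,0,62],[2.4,0,0,0,0,0,62],[3,0,0,0,0,0,62]]]'

```text
t: 8.05
tcp_pos: [0.4544, -0.0821, 0.023]
tool_rot: [0.105, 0.701, -0.104, 0.697]
force: [-0.2, -0.3, -0.9]
finger_gap: 0.729
```

```bash
python3 go.py .455 -.083 .0 -17;python3 look.py side 210 120 330 240 5 pics/s6.png; python3 look.py top 270 130 370 230 6 pics/t6.png
```

```text
t 8.05 tcp [ 0.4544 -0.0821  0.023 ] axes [[-0.005, 0.292, 0.956], [0.002, 0.956, -0.292], [-1.0, 0.0, -0.005]] q6 [-0.42  0.71  1.98 -0.    0.46 -1.69] F [-0.2 -0.3 -0.9] gap 62.3
shift units [ 0.922 -0.029  0.037] turn units [ 0.    -0.061 -0.001]
```

View pics/s6.png

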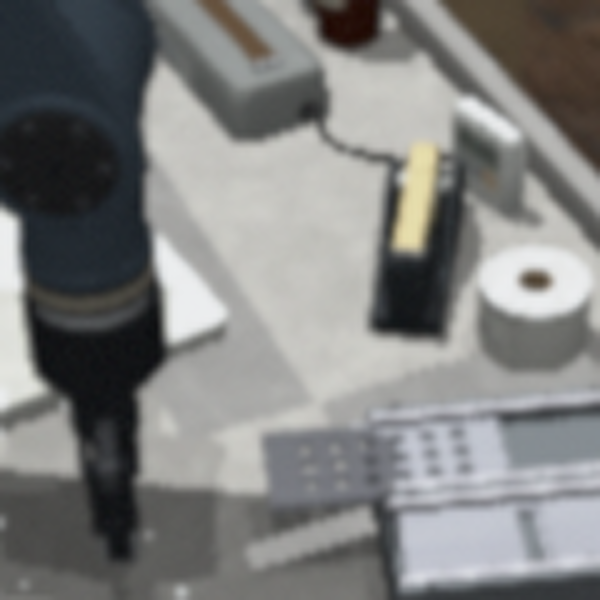

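View pics/t6.png

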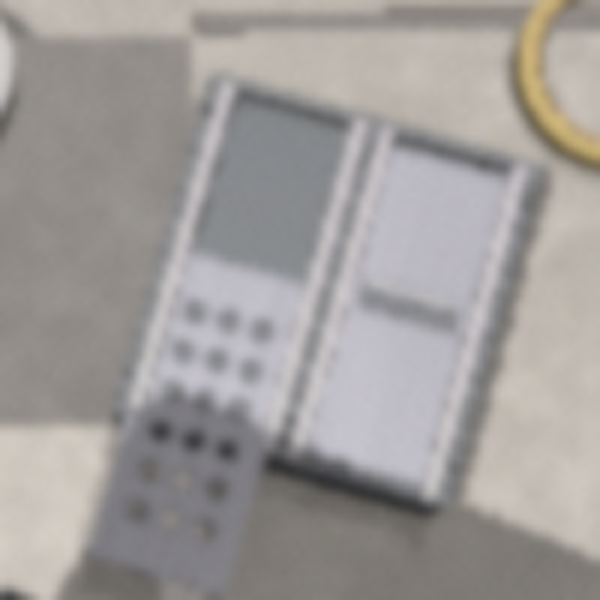

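The top crop shows the plate protruding about 65 mm. Its corner holes are at crop (195,310), (263,328), (137,512) and (207,528), and the slicer is unmoved. In the side view the fingertips at about (120,550) are over free worktop. Touching down now.

carry_out --commands '[[[0.1,0,0,0,0,0,62],[0.2,0,0,0,0,0,62],[0.3,0,0,0,0,0,62],[0.4,0,0,0,0,0,62],[0.5,0,0,0,0,0,62]]]'

```text
t: 8.65
tcp_pos: [0.4549, -0.0822, 0.0117]
tool_rot: [0.105, 0.701, -0.104, 0.698]
force: [0.7, -0.2, 0.5]
finger_gap: 0.726
```

```bash
python3 - <<'E'
from station import manip
from h import *
d=manip.snapshot("top")
P=[onz(d,(a+.5)/6-.5+270,(b+.5)/6-.5+130,.0545) for a,b in [(195,310),(263,328),(137,512),(207,528)]]
P=np.array(P);print(P.mean(0)); ax=(P[0]-P[2]+P[1]-P[3]);print(np.degrees(np.arctan2(ax[1],ax[0])),np.linalg.norm(ax)/2)
for a,b in [(275,465),(440,508),(115,425)]: print(onz(d,(a+.5)/6-.5+270,(b+.5)/6-.5+130,.062))
E
```

```text
[ 0.60345618 -0.12828008  0.0545    ]
-16.65219332172959 0.09111859280754461
[ 0.58228838 -0.15952215  0.062     ]
[ 0.56292992 -0.22968815  0.062     ]
[ 0.6004157  -0.09113585  0.062     ]
```

carry_out --commands '[[[0.1,0,0,0,0,0,62],[0.2,0,0,0,0,0,62],[0.3,0,0,0,0,0,62],[0.3,0,0,0,0,0,62],[0.3,0,0,0,0,0,62]]]'

```text
t: 9.2
tcp_pos: [0.4546, -0.0821, 0.004]
tool_rot: [0.105, 0.701, -0.104, 0.698]
force: [-0.1, 0.2, 0.2]
finger_gap: 0.727
```

carry_out --commands '[[[0.06,0,0,0,0,0,62],[0.12,0,0,0,0,0,62],[0.18,0,0,0,0,0,62],[0.24,0,0,0,0,0,62],[0.24,0,0,0,0,0,62]]]'

```text
t: 9.7
tcp_pos: [0.4546, -0.0821, -0.0021]
tool_rot: [0.105, 0.701, -0.104, 0.698]
force: [-0.8, 1.1, -0.3]
finger_gap: 0.727
```

carry_out --commands '[[[0.06,0,0,0,0,0,62],[0.12,0,0,0,0,0,62],[0.18,0,0,0,0,0,62],[0.24,0,0,0,0,0,62],[0.24,0,0,0,0,0,62]]]'

```text
t: 10.2
tcp_pos: [0.4547, -0.0822, -0.0056]
tool_rot: [0.104, 0.7, -0.104, 0.698]
force: [-2.6, 0.8, 24.7]
finger_gap: 0.726
```

Contact came at TCP z = -0.0056, so at 62 mm opening the tips stand 5.5 mm above the TCP. The fingers should go to about TCP z 0.045, with tips near the plate's underside. Back up and over the overhang.

carry_out --commands '[[[-0.8,0,0,0,0,0,74],[-1.8,0,0,0,0,0,74],[-2.8,0,0,0,0,0,74],[-3.8,0,0,0,0,0,74],[-4.5,0,0,0,0,0,74]]]'

```text
t: 10.7
tcp_pos: [0.4553, -0.0824, 0.106]
tool_rot: [0.105, 0.7, -0.104, 0.698]
force: [-0.3, 0.5, 0.3]
finger_gap: 0.868
```

```bash
python3 go.py .5767 -.1201 .1 -16.8
```

```text
t 10.7 tcp [ 0.4553 -0.0824  0.106 ] axes [[-0.003, 0.292, 0.956], [0.001, 0.956, -0.292], [-1.0, -0.0, -0.003]] q6 [-0.42  0.53  1.94 -0.    0.67 -1.69] F [-0.3  0.5  0.3] gap 74.1
shift units [ 0.224 -0.025  5.084] turn units [-0.038 -0.034  0.002]
```

carry_out --commands '[[[0,0,1.2,-0.04,-0.03,0,74],[0,0,2.4,-0.04,-0.03,0,74],[0.1,-0.02,3.6,-0.04,-0.03,0,74],[0.2,-0.02,4.7,-0.04,-0.03,0,74],[0.22,-0.02,5.08,-0.04,-0.03,0,74]]]'

```text
t: 11.2
tcp_pos: [0.579, -0.121, 0.0984]
tool_rot: [0.103, 0.699, -0.103, 0.7]
force: [0.2, -0.4, 0.1]
finger_gap: 0.866
```

carry_out --commands '[[[0.2,0,0,0,0,0,74],[0.5,0,0,0,0,0,74],[0.8,0,0,0,0,0,74],[1.0,0,0,0,0,0,74],[1.2,0,0,0,0,0,74]]]'

```text
t: 11.7
tcp_pos: [0.5754, -0.1195, 0.0678]
tool_rot: [0.103, 0.701, -0.103, 0.698]
force: [0.1, 0.2, 0.5]
finger_gap: 0.863
```

```bash
python3 go.py .5767 -.1201 .045 -16.8; python3 look.py side 240 160 340 245 7 pics/s7.png; python3 look.py top 270 130 370 230 6 pics/t7.png
```

```text
t 11.7 tcp [ 0.5754 -0.1195  0.0678] axes [[-0.003, 0.289, 0.957], [0.001, 0.957, -0.289], [-1.0, 0.0, -0.003]] q6 [-0.39  0.71  1.65 -0.    0.79 -1.67] F [0.1 0.2 0.5] gap 73.7
shift units [ 0.913 -0.009  0.06 ] turn units [ 0.002 -0.037 -0.001]
```

View pics/s7.png

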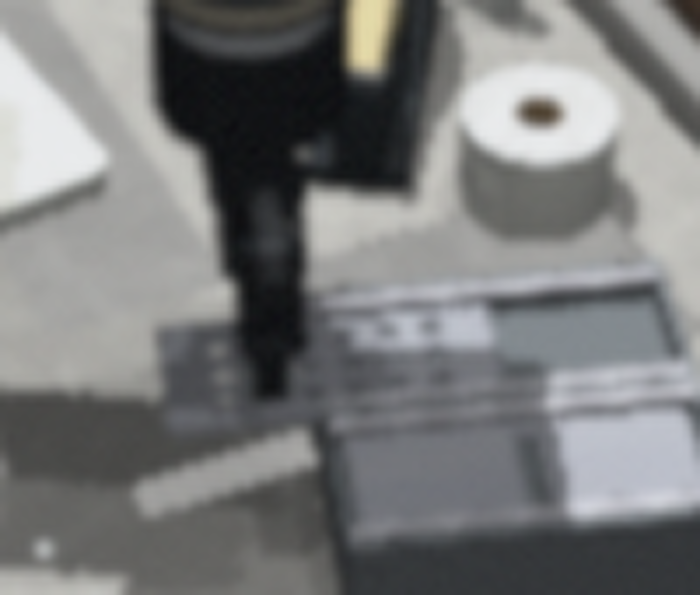

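The near finger tip, at crop (270,395), sits clear ahead of the caddy front (about x 320). I'll lower around the plate and close.

carry_out --commands '[[[0.2,0,0.02,0,0,0,74],[0.4,0,0.04,0,0,0,74],[0.6,0,0.05,0,0,0,74],[0.8,0,0.05,0,0,0,74],[0.91,0,0.05,0,0,0,74]]]'

```text
t: 12.3
tcp_pos: [0.5773, -0.1201, 0.0451]
tool_rot: [0.103, 0.7, -0.103, 0.699]
force: [0.3, -0.5, 1.1]
finger_gap: 0.868
```

```bash
python3 go.py .5767 -.1201 .045 -16.8; python3 look.py side 240 160 340 245 7 pics/s8.png
```

```text
t 12.3 tcp [ 0.5773 -0.1201  0.0451] axes [[-0.002, 0.289, 0.957], [0.001, 0.957, -0.289], [-1.0, 0.0, -0.003]] q6 [-0.39  0.74  1.65 -0.    0.75 -1.67] F [ 0.3 -0.5  1.1] gap 74.1
shift units [ 0.004 -0.005 -0.022] turn units [ 0.001 -0.029 -0.001]
```

View pics/s8.png

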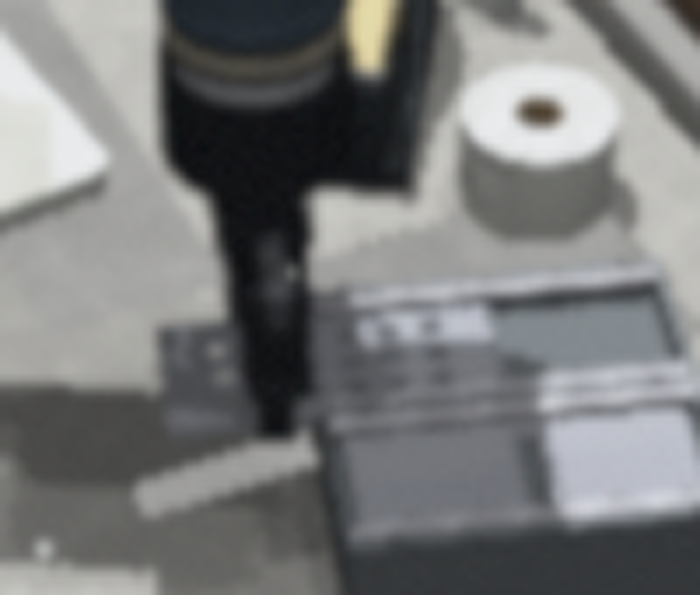

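The fingers straddle the overhang with the near tip at (275,430). Closing.

carry_out --commands '[[[0,0,0,0,0,0,66],[0,0,0,0,0,0,60],[0,0,0,0,0,0,56],[0,0,0,0,0,0,56],[0,0,0,0,0,0,56]]]' --force 50

```text
t: 12.85
tcp_pos: [0.5776, -0.1202, 0.0461]
tool_rot: [0.103, 0.7, -0.103, 0.699]
force: [-0.2, 0.3, 2.4]
finger_gap: 0.698
```

carry_out --commands '[[[0,0,0,0,0,0,56],[0,0,0,0,0,0,56],[0,0,0,0,0,0,56],[0,0,0,0,0,0,56],[0,0,0,0,0,0,56]]]'

```text
t: 13.35
tcp_pos: [0.5776, -0.1202, 0.0459]
tool_rot: [0.103, 0.7, -0.103, 0.699]
force: [-1.0, 0.7, 4.8]
finger_gap: 0.697
```

```bash
python3 go.py .5767 -.1201 .045 -16.8; python3 look.py side 240 160 340 245 7 pics/s9.png
```

```text
t 13.35 tcp [ 0.5776 -0.1202  0.0459] axes [[-0.002, 0.289, 0.957], [0.0, 0.957, -0.289], [-1.0, -0.0, -0.002]] q6 [-0.39  0.74  1.65 -0.    0.75 -1.67] F [-1.   0.7  4.8] gap 59.5
shift units [ 0.036 -0.005 -0.035] turn units [ 0.002 -0.018  0.   ]
```

View pics/s9.png

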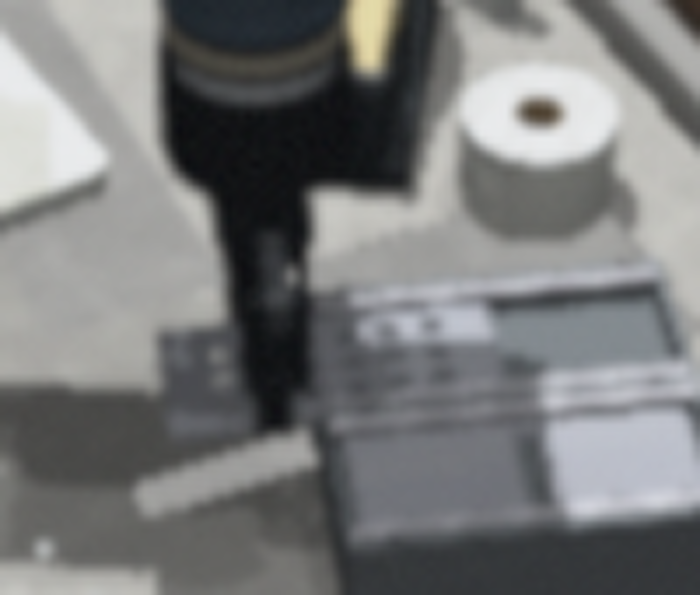

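The grip holds at 59.5 mm (target 56) and the plate is unmoved at (160–240, 330–430). I'll ease up slightly and draw straight out.

carry_out --commands '[[[-0.03,0,0,0,0,0,56],[-0.03,0,-0.1,0,0,0,56],[-0.03,0,-0.3,0,0,0,56],[-0.03,0,-0.5,0,0,0,56],[-0.03,0,-0.7,0,0,0,56]]]'

```text
t: 13.9
tcp_pos: [0.56, -0.1149, 0.0463]
tool_rot: [0.103, 0.7, -0.103, 0.699]
force: [-0.3, 0.6, 0.2]
finger_gap: 0.693
```

```bash
python3 go.py .5767 -.1201 .045 -16.8; python3 look.py side 220 160 330 245 7 pics/s10.png
```

```text
t 13.9 tcp [ 0.56   -0.1149  0.0463] axes [[-0.002, 0.289, 0.957], [0.001, 0.957, -0.289], [-1.0, 0.0, -0.003]] q6 [-0.4   0.73  1.7  -0.    0.72 -1.68] F [-0.3  0.6  0.2] gap 59.2
shift units [ 0.049 -0.007  0.7  ] turn units [ 0.001 -0.029 -0.001]
```

View pics/s10.png

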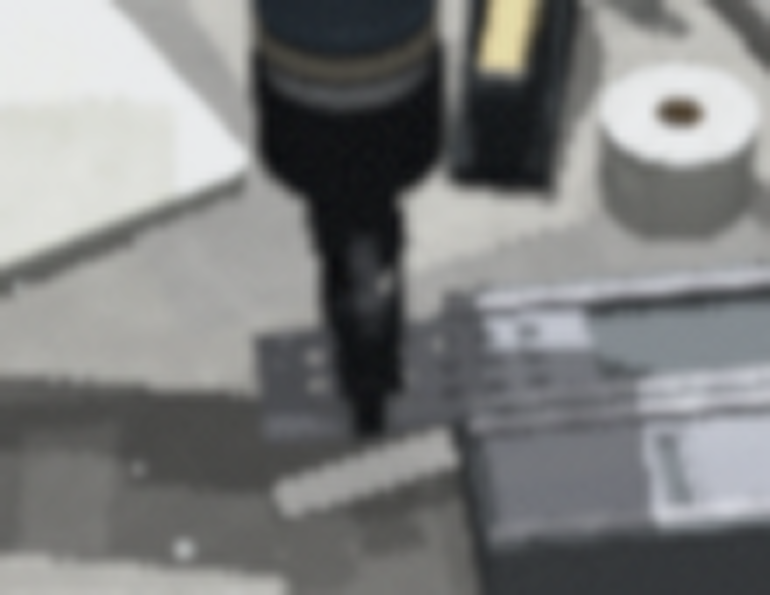

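The plate follows the grip with its leading end at crop x 258. Continuing.

carry_out --commands '[[[0,0,-0.2,0,0,0,56],[0,0,-0.4,0,0,0,56],[0,0,-0.6,0,0,0,56],[0,0,-0.8,0,0,0,56],[0,0,-1,0,0,0,56]]]'

```text
t: 14.45
tcp_pos: [0.5363, -0.1078, 0.0466]
tool_rot: [0.103, 0.7, -0.103, 0.699]
force: [0.4, -0.5, -0.9]
finger_gap: 0.702
```

```bash
python3 go.py .5767 -.1201 .045 -16.8; python3 look.py side 220 160 330 245 7 pics/s11.png
```

```text
t 14.45 tcp [ 0.5363 -0.1078  0.0466] axes [[-0.002, 0.289, 0.957], [0.001, 0.957, -0.289], [-1.0, 0.0, -0.002]] q6 [-0.4   0.71  1.76 -0.    0.67 -1.68] F [ 0.4 -0.5 -0.9] gap 59.9
shift units [ 0.059 -0.006  1.69 ] turn units [ 0.002 -0.023 -0.   ]
```

View pics/s11.png

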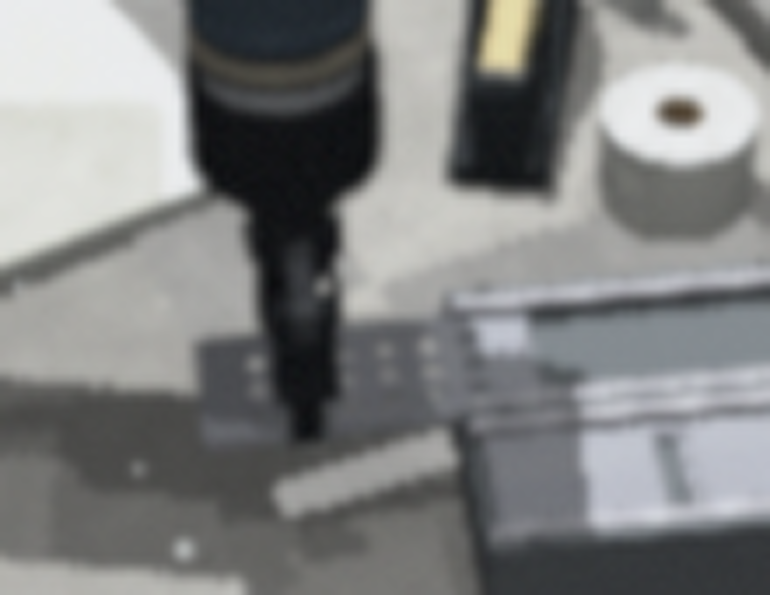

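The plate is still level, about 35 mm of it left inside. I'll raise the grip force and draw clear.

carry_out --commands '[[[0,0,-0.1,0,0,0,50],[0,0,-0.3,0,0,0,50],[0,0,-0.5,0,0,0,50],[0,0,-0.7,0,0,0,50],[0,0,-0.9,0,0,0,50]]]' --force 75

```text
t: 15.0
tcp_pos: [0.5148, -0.1013, 0.0466]
tool_rot: [0.103, 0.7, -0.103, 0.699]
force: [-0.1, 0.3, -0.8]
finger_gap: 0.686
```

carry_out --commands '[[[0,0,-0.2,0,0,0,50],[0,0,-0.4,0,0,0,50],[0,0,-0.6,0,0,0,50],[0,0,-0.8,0,0,0,50],[0,0,-1.0,0,0,0,50]]]'

```text
t: 15.5
tcp_pos: [0.4909, -0.0941, 0.0466]
tool_rot: [0.103, 0.7, -0.103, 0.699]
force: [0.8, 0.5, -0.1]
finger_gap: 0.681
```

```bash
python3 go.py .46 .22 .12 -17; python3 look.py side 200 150 330 245 6 pics/s12.png
```

```text
t 15.5 tcp [ 0.4909 -0.0941  0.0466] axes [[-0.002, 0.289, 0.957], [0.001, 0.957, -0.289], [-1.0, -0.0, -0.002]] q6 [-0.41  0.68  1.88 -0.    0.58 -1.69] F [ 0.8  0.5 -0.1] gap 58.1
shift units [-2.925 11.67  -4.817] turn units [ 0.042 -0.022  0.   ]
```

View pics/s12.png

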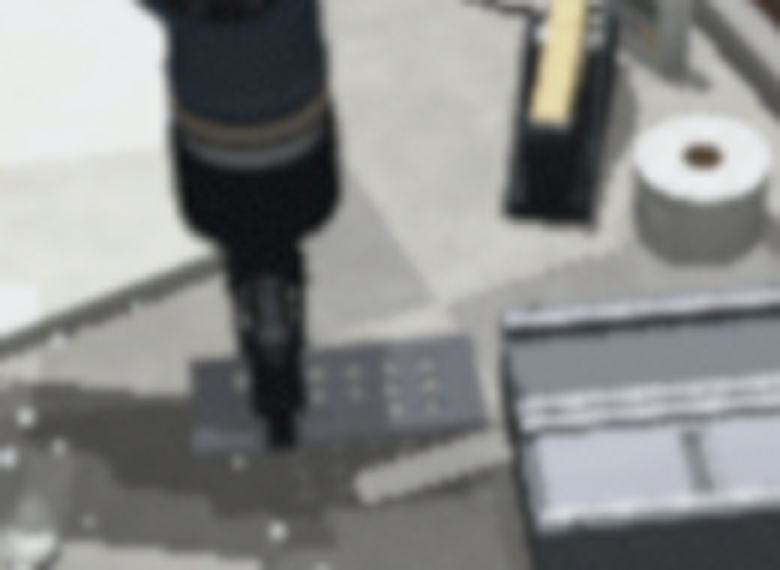

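The insert is fully clear of the caddy and level in the grip, at crop (190–490, 335–455). Lifting and carrying it to the board.

carry_out --commands '[[[-0.3,0,0,0,0,0,50],[-0.8,0,0,0,0,0,50],[-1.3,0.1,-0.1,0,0,0,50],[-1.7,0.4,-0.2,0,0,0,50],[-2,1,-0.5,0,0,0,50]]]'

```text
t: 16.05
tcp_pos: [0.4879, -0.0669, 0.0984]
tool_rot: [0.104, 0.699, -0.104, 0.7]
force: [0.2, 0.2, -1.7]
finger_gap: 0.685
```

carry_out --commands '[[[0,0.7,-0.4,0,0,0,50],[0,1.5,-0.8,0,0,0,50],[0,2.4,-1.2,0,0,0,50],[0,3.3,-1.7,0,0,0,50],[0,4.2,-2.2,0,0,0,50]]]'

```text
t: 16.55
tcp_pos: [0.4634, 0.0519, 0.0973]
tool_rot: [0.103, 0.7, -0.103, 0.699]
force: [0.2, 0.1, -1.0]
finger_gap: 0.685
```

carry_out --commands '[[[0,0.9,-0.5,0,0,0,50],[0,1.8,-1,0,0,0,50],[0,2.7,-1.4,0,0,0,50],[0,3.5,-1.8,0,0,0,50],[0,4.2,-2.2,0,0,0,50]]]'

```text
t: 17.05
tcp_pos: [0.4408, 0.1683, 0.0974]
tool_rot: [0.103, 0.7, -0.103, 0.699]
force: [0.5, -0.4, -0.2]
finger_gap: 0.682
```

```bash
python3 go.py .43 .218 .04 -17; python3 look.py side 130 90 290 230 5 pics/s13.png
```

```text
t 17.05 tcp [0.4408 0.1683 0.0974] axes [[-0.002, 0.287, 0.958], [0.001, 0.958, -0.287], [-1.0, 0.0, -0.002]] q6 [ 0.13  0.56  1.93  0.    0.66 -1.15] F [ 0.5 -0.4 -0.2] gap 58.3
shift units [ 2.299  1.778 -0.982] turn units [ 0.059 -0.022 -0.002]
```

View pics/s13.png

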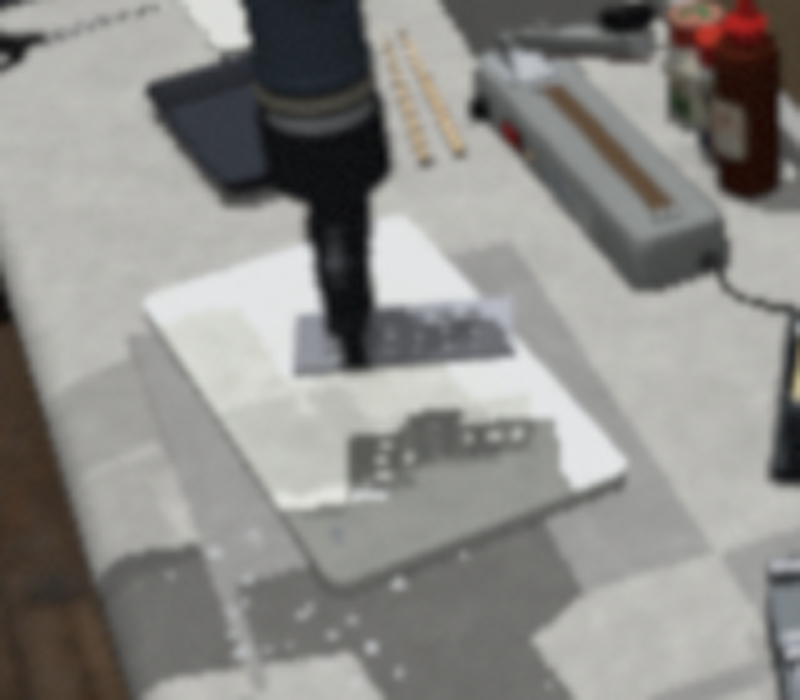

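The insert hangs level over the board at crop (295–515, 305–375). Moving over the spot and down.

carry_out --commands '[[[0.3,0.6,-0.3,0,0,0,50],[0.8,1.2,-0.6,0,0,0,50],[1.4,1.6,-0.9,0,0,0,50],[1.9,1.8,-1,0,0,0,50],[2.3,1.8,-1,0,0,0,50]]]'

```text
t: 17.6
tcp_pos: [0.4303, 0.2173, 0.0389]
tool_rot: [0.103, 0.7, -0.103, 0.699]
force: [-0.1, -0.3, -0.4]
finger_gap: 0.685
```

carry_out --commands '[[[0.1,0,0,0,0,0,50],[0.3,0,0,0,0,0,50],[0.5,0,0,0,0,0,50],[0.7,0,0,0,0,0,50],[0.8,0,0,0,0,0,50]]]'

```text
t: 18.1
tcp_pos: [0.4311, 0.2162, 0.0191]
tool_rot: [0.104, 0.7, -0.103, 0.699]
force: [0.4, -0.1, -1.3]
finger_gap: 0.683
```

```bash
python3 go.py .43 .218 .012 -17; python3 look.py side 150 100 270 200 6 pics/s14.png
```

```text
t 18.1 tcp [0.4311 0.2162 0.0191] axes [[-0.002, 0.29, 0.957], [0.0, 0.957, -0.29], [-1.0, -0.0, -0.002]] q6 [ 0.23  0.72  1.94  0.    0.49 -1.05] F [ 0.4 -0.1 -1.3] gap 58.4
shift units [ 0.284  0.057 -0.062] turn units [ 0.034 -0.022  0.001]
```

View pics/s14.png

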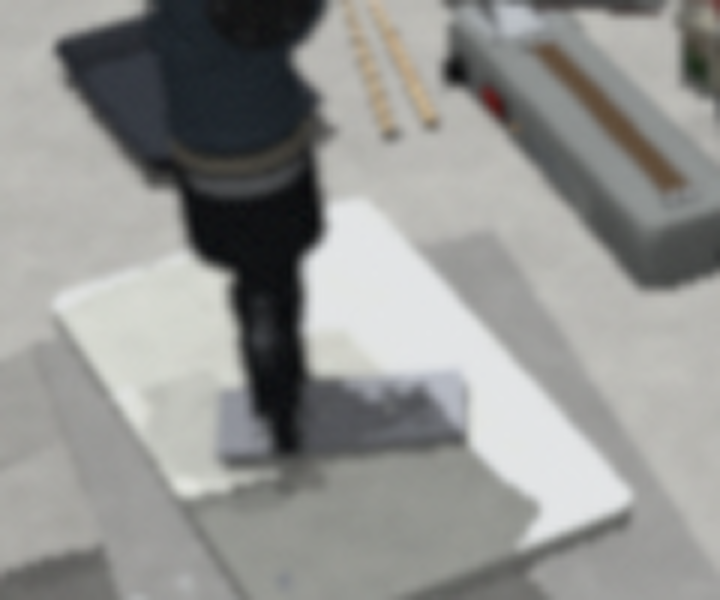

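The insert hovers a few mm above the board at crop (215–465, 375–465), clear of its edges. Final lowering.

carry_out --commands '[[[0.05,0,0,0,0,0,50],[0.1,0,0,0,0,0,50],[0.15,0,0,0,0,0,50],[0.2,0,0,0,0,0,50],[0.2,0,0,0,0,0,50]]]'

```text
t: 18.65
tcp_pos: [0.4309, 0.2165, 0.0143]
tool_rot: [0.103, 0.7, -0.103, 0.699]
force: [0.5, 0.7, -2.0]
finger_gap: 0.686
```

carry_out --commands '[[[0.02,0,0,0,0,0,50],[0.05,0,0,0,0,0,50],[0.07,0,0,0,0,0,50],[0.09,0,0,0,0,0,50],[0.09,0,0,0,0,0,50]]]'

```text
t: 19.15
tcp_pos: [0.4311, 0.2165, 0.0127]
tool_rot: [0.103, 0.7, -0.103, 0.699]
force: [-0.2, 0.1, 4.2]
finger_gap: 0.684
```

carry_out --commands '[[[0.03,0,0,0,0,0,50],[0.04,0,0,0,0,0,50],[0.04,0,0,0,0,0,50],[0.04,0,0,0,0,0,50],[0.04,0,0,0,0,0,50]]]'

```text
t: 19.65
tcp_pos: [0.431, 0.2165, 0.0126]
tool_rot: [0.103, 0.7, -0.103, 0.699]
force: [-2.4, -0.6, 13.5]
finger_gap: 0.689
```

```bash
python3 look.py side 150 100 270 200 6 pics/s15.png
```

```text
(no output)
```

View pics/s15.png

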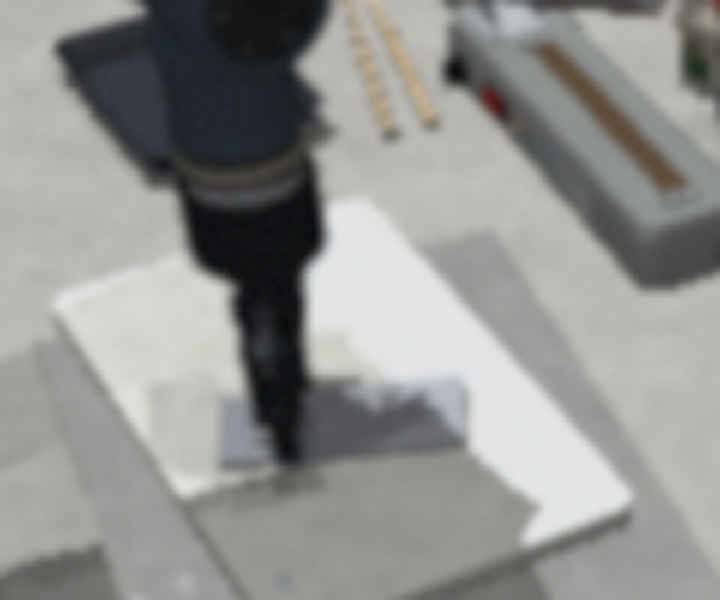

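The insert rests flat on the board, with 13 N of contact. I'll ease the press, release, then rise.

carry_out --commands '[[[-0.05,0,0,0,0,0,50],[-0.06,0,0,0,0,0,62],[-0.06,0,0,0,0,0,66],[-0.06,0,0,0,0,0,72],[-0.06,0,0,0,0,0,74]]]'

```text
t: 20.2
tcp_pos: [0.431, 0.2165, 0.0125]
tool_rot: [0.103, 0.7, -0.103, 0.699]
force: [-0.2, 0.2, 0.4]
finger_gap: 0.868
```

carry_out --commands '[[[-0.1,0,0,0,0,0,74],[-0.3,0,0,0,0,0,74],[-0.6,0,0,0,0,0,74],[-1,0,0,0,0,0,74],[-1.6,0,0,0,0,0,74]]]'

```text
t: 20.7
tcp_pos: [0.4308, 0.2164, 0.0534]
tool_rot: [0.103, 0.7, -0.103, 0.699]
force: [0.0, -0.1, 0.8]
finger_gap: 0.867
```

carry_out --commands '[[[-1,0,0,0,0,0,74],[-2,0,0,0,0,0,74],[-3,1,0,0,0,0,74],[-4,2,0,0,0,0,74],[-5,3,0,0,0,0,74]]]'

```text
t: 21.2
tcp_pos: [0.4529, 0.2888, 0.18]
tool_rot: [0.104, 0.7, -0.103, 0.699]
force: [0.4, -0.1, -1.0]
finger_gap: 0.865
```

carry_out --commands '[[[0,1.5,0,0,0,0,74],[0,3,0,0,0,0,74],[0,4.5,0,0,0,0,74],[0,6,0,0,0,0,74],[0,7,0,0,0,0,74]]]'

```text
t: 21.7
tcp_pos: [0.5037, 0.4581, 0.1788]
tool_rot: [0.104, 0.7, -0.102, 0.699]
force: [-0.1, -0.9, -0.4]
finger_gap: 0.868
```

```bash
python3 look.py side 130 90 360 300 3 pics/s16.png; python3 look.py top 80 120 430 320 2 pics/t16.png; python3 go.py .43 .218 .012 -17
```

```text
t 21.8 tcp [0.504  0.4589 0.1786] axes [[0.001, 0.286, 0.958], [0.003, 0.958, -0.286], [-1.0, 0.003, 0.0]] q6 [ 0.57  0.66  1.33  0.    1.15 -0.71] F [ 0.5 -0.4 -0.7] gap 74.0
shift units [  6.631 -10.102  -0.078] turn units [ 0.073  0.    -0.036]
```

View pics/s16.png

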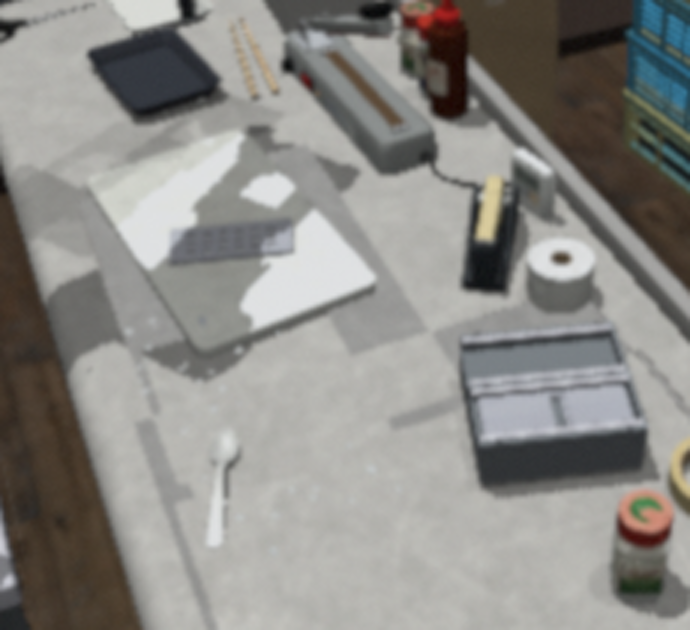

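View pics/t16.png

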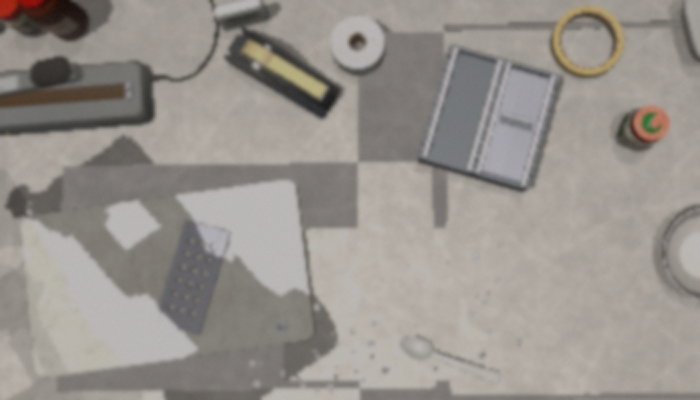

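In the top crop the insert lies on the board, with corners at (190,222), (230,232), (200,332) and (162,320). The side crop agrees, with corners at (172,226), (290,220), (294,252) and (173,263). The slicer is in its bay and the jar stands. One numeric check before handing in.

```bash
python3 - <<'E'
from station import manip
from h import *
d={n:manip.snapshot(n) for n in("top","side")}
f=lambda p,k,x,y:((p[0]+.5)/k-.5+x,(p[1]+.5)/k-.5+y)
T=[f(p,2,80,120) for p in [(190,222),(230,232),(200,332),(162,320)]]
S=[f(p,3,130,90) for p in [(290,220),(294,252),(173,263),(172,226)]]
a=np.radians(7.36);ex=np.array([np.cos(a),np.sin(a)]);ey=np.array([-ex[1],ex[0]]);bc=np.array([.456,.243])
for t,s in zip(T,S):
    p,e=tri([ray(d["top"],*t),ray(d["side"],*s)]); q=onz(d["top"],*t,.021)[:2]-bc; print(p.round(4),round(e[0],4),"board xy",(q@ex).round(3),(q@ey).round(3))
s=manip.sense();print(s["t"],s["qd"].round(3))
manip.sign_off()
E
```

```text
[0.5281 0.2111 0.0227] 0.0 board xy 0.068 -0.041
[0.5146 0.159  0.0173] 0.0001 board xy 0.047 -0.091
[0.3845 0.1967 0.0186] 0.0005 board xy -0.077 -0.037
[0.3996 0.2433 0.0337] 0.0011 board xy -0.055 0.01
21.9 [-0.02  -0.01   0.032 -0.002 -0.002  0.   ]
the job is handed in; nothing more can be done
```

The holed insert is lying on the cutting board with its holes up, and the job is handed in; no verdict was reported. I pressed it with about 7 to 17 N and slid it out to roughly 60 mm overhang. Then I gripped it across its width, drew it clear, lowered it to contact with the board, and released it there.

**Final checks:**
- **Position:** all four corners are inside the board outline by at least 30 mm.
- **Flatness:** three corners triangulated at 17 to 23 mm high, near the expected 21 mm. The fourth read 34 mm, which doesn't agree. I took it for a blurry hand-picked pixel, because the insert looks flat in both views, but I didn't measure it again.
- **Other objects:** the slicing insert looks unmoved in its bay and the salt jar is standing, judged by eye from the pictures.
- **Robot:** the arm is clear of everything. It finished at 21.9 s of the 58 s allowed.

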